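Set the card carriage of a near-vision bench against its stop and clamp it

ROBOT

A 6-joint arm with a two-finger parallel gripper is mounted at the origin on the work surface. World frame = base frame: x ahead of the robot, y to its left, z up, the work surface at z = 0. Lengths are in mm, angles in rad, forces in N, time in s.
With the tool pointing down it reaches from about 250 to 725 mm from the base axis. Payload 9.7 kg.
Tool frame: the origin (TCP) lies midway between the tips of the shut fingers; the grasp point (between the pads) lies 19 mm behind it; z points along the fingers, y is the line along which they close (so a half turn about z gives the same grasp; the last joint's range is limited). The gripper opens to 85 mm and grips with 20 to 120 N. Pads are 22 mm wide; open, the fingers measure 114 mm over their backs; the gripper's body (76 mm by 85 mm) begins 54 mm behind the grasp point. The pads swing forward as they close: fully open they stand 13 mm farther back than shut.
Start: joints at [-1.313, 0.087, 0.176, 1.66, 0, 1.571], TCP at [140.222, -531.822, 231.284] pointing down, gripper open.
Joint ranges: [-3.13, 3.13], [-0.85, 1.81], [-1.15, 1.24], [-2.2, 2.28], [-1.44, 1.52], [-3.14, 3.14]. Speed limits (rad/s): [2.22, 2.22, 2.57, 3.14, 3.14, 3.14].

INTERFACE

Orientations are given as a 3x3 rotation matrix whose columns are the frame's x, y, z axes.
In Python, from workcell import readout, vision, robot gives the robot as it stands. The module is installed in compiled form; this text tells all that it offers.
- The arm moves only by the tool move_arm, never from a script. Its argument "series" is a list of rows, each a list of 2 entries, a list of its own where there are three numbers: the shift along the tool's x, y, z in mm, then the turn, a rotation vector about the tool's x, y, z in degrees. In form: [[[tx, ty, tz], [wx, wy, wz]], ...]. A call has 1 to 20 rows; each row is the pose to reach, as a shift and turn from the pose commanded when the call began, along the tool's axes at that moment; what a row does not reach only later rows make up. A row lasts 1/10 s, in which the tool goes at most 50 mm and 8.59 degrees, less where a joint would pass 70% of its speed; a pose out of reach is approached as far as the arm can. A call with a gripper value outside its range is refused whole. "claw" is the closure, from -1 (fully open) to 1 (shut), set as the call begins (left out, the last holds). The fingers move at their own pace and stop on an object; the grip force is fixed at half the most. Time passes only in rows, so rows that repeat a pose let the fingers close. It gives the time, the measured TCP pose, the force, the opening and the grip force at its end, in the units of the state.
- readout.observe(): the state, without advancing time (a new reading comes with each control period).
- vision.snapshot(name): name is "scene" or "side" or "wrist"; returns a dict with "frame" (400x640x3 uint8, red, green, blue), "camera_matrix" (3x3 intrinsics, pixels), "cam_to_world" (4x4, takes a point from camera to world coordinates). Camera axes: x right, y up, looking along -z (the intrinsics and any distortion apply to the point x, -y, -z); pixel columns grow to the right and rows downward; lengths in mm; the calibration is good to about 2 mm. A picture is of the moment at which its call begins. There is no depth.
- robot.job_done(): hands the job in; it is judged then, once.
The state is a dict: "t": time; "qpos": joint angles; "dq": joint speeds; "joint_torque": joint torques, N m; "ee_pos": TCP position; "eef_rot": TCP orientation; "force": force on the tool from outside, world axes, zero at the start; "wrist_torque": the same for the moment, N m; "grip_width": opening from 0.0 (shut) to 1.0 (fully open); "finger_force": force on a finger pad.
Only numpy, scipy, OpenCV 4.12 (cv2) and the standard library are available. Lean on these libraries where they do the work, as an engineer would, in place of code of your own. Each camera call takes 0.05 s, during which the arm holds its last target. There are 200 camera calls.

TASK

The near-vision bench has to be set to this patient's reading distance: loosen the carriage's clamp knob until the clamp is completely free, slide the card carriage toward the viewing head until its nose rests against the orange stop, and, keeping it there, tighten the clamp knob fully again so that the carriage is locked against the stop. The stop marks the setting and slips if it is rammed, so bring the carriage up to it gently without shifting it, and leave everything else on the table where it is.

Things in the scene. Friction and masses are not known exactly. Their poses are not given: they have to be found in the camera images.
- rail: Near-vision bench: an aluminium rail 600 mm long and 60 mm wide along its own y axis, fixed to the table; cream viewing head with a blue eyecup (205 mm tall, 150 mm wide, 170 mm at the foot) on its -y end. Origin: on the table surface under the middle of the rail, z up. Rail top 40 mm above the table. A dark steel wear strip 26 mm wide is let into the top along the middle.
- carriage (a joint): Position of the card carriage along the rail in m, growing toward the viewing head (the rail's -y). Free, it slides with about 2 N; clamped tight, it resists 20 N. Cream saddle 74 mm wide and 150 mm long, deck 70 mm above the table; an upright card holder 120 mm wide, top 208 mm above the table, stands across it 85 mm from the knob axis on the nose side.
- carriage_nose (a point): Middle of the carriage's front end face (toward the viewing head), 56 mm above the table, 115 mm from the knob axis; the face that meets the stop. Axes as the rail's.
- carriage_tail (a point): Middle of the carriage's rear end face (away from the viewing head), 56 mm above the table, 35 mm from the knob axis: a flat cream face 74 mm wide, from 42 to 70 mm above the table, that can be pushed. Axes as the rail's.
- knob_grip (a point): Centre of the clamp knob's grip, on its vertical axis, half-way up. Black fluted knob (ten lobes), 43 mm over the lobes, 22 mm tall (83 to 105 mm above the table), 13 mm clear above the carriage deck.
- clamp_knob (a joint): Angle of the clamp knob in rad: grows as it is turned clockwise seen from above (tightening) up to a firm end at 2.4, fully tight. Starts tight, at 1.9 to 2.3. Turned anticlockwise, its pad leaves the strip somewhere between +0.2 and -0.2; loose end of travel -3.5. It stays where it is left (friction 0.08 Nm); at the tight end the torque rises steeply past 0.25 Nm.
- clamp_screw: The knob's screw inside the carriage, with the pad that bears on the wear strip and locks the carriage (about 40 N at 1.6 rad past first bearing, 55 N or more at the tight end). Origin on the knob axis at rail-top height.
- wear_strip: The hard steel strip, 26 mm wide, let into the rail top and fixed with it; origin on the table under the middle of the rail. Its wear differs by about a tenth of a millimetre.
- stop_face (a point): Middle of the small black rubber buffer on the orange carriage stop, on the side that faces the carriage, 56 mm above the table. The stop (74 mm wide, its top 68 mm above the table) sits across the rail between carriage and viewing head and stays put unless pushed with more than 20 N. Axes as the rail's.
- stop (a joint): Position of the orange stop along the rail in m, growing toward the viewing head.
- occluder_red: Bystander, not to be disturbed: dark red occluder paddle lying flat, 217 mm long, 6 mm thick. Origin: centre of its underside.
- occluder_dark: Bystander, not to be disturbed: black occluder paddle lying flat, 217 mm long, 6 mm thick. Origin: centre of its underside.
- spray_bottle: Bystander, not to be disturbed: clear spray bottle with a green label and black trigger head, 68 mm wide, 180 mm tall, standing. Origin: centre of its underside.
- pen: Bystander, not to be disturbed: blue pen lying flat, 140 mm long. Origin: centre of its underside.
- lens_flipper: Bystander, not to be disturbed: white lens flipper lying flat: handle with four round lenses, 168 mm long. Origin: centre of its underside.
- card_stack: Bystander, not to be disturbed: stack of spare test cards, 110 x 85 x 16 mm. Origin: centre of its underside.
- lens_case: Bystander, not to be disturbed: contact-lens case with a blue and a green cap, 76 x 34 x 15 mm. Origin: centre of its underside.

How it is judged (in metres and radians):
On the way, in this order (a step that is already met when the one before it is completed fails the run):
1. the clamp is completely free: its screw no longer bears on the strip (contact force between clamp_screw and wear_strip below 0.5 N), for 0.2 s.
2. the carriage's nose rests against the stop (gap under 4 mm) (y of carriage_nose in the frame of stop_face below 0.004 m), for 0.2 s.
At the end, for the whole second after the job is handed in: The carriage's nose is within 4 mm of the stop's buffer, the stop is within 3 mm of where it was, the clamp pad presses on the strip with more than 40 N (it has 55 N or more with the knob at its tight end), the carriage is at rest, and the bystanders are where they were (y of carriage_nose in the frame of stop_face below 0.004 m and contact force between clamp_screw and wear_strip above 40 N and distance of stop_face from where it was at the start of the episode below 0.003 m and velocity of joint carriage between -0.005 and 0.005 m/s); the robot touches nothing.
It fails at once if the orange stop is pushed 3 mm or more out of its setting (distance of stop_face from where it was at the start of the episode above 0.003 m).
It fails at once if a bystander is shifted by more than 25 mm, or the spray bottle tipped (distance of any of occluder_red, occluder_dark, spray_bottle, pen, lens_flipper, card_stack, lens_case from where it was at the start of the episode above 0.025 m or angle between spray_bottle's own z axis and vertical above 0.4 rad).
It also fails if it takes over 72 s, if anything falls off the work surface, if the arm or the gripper's body presses on something with over 40 N, if the wrist force passes 120 N, or if a joint passes its speed limit or range.

## Working session

There is one attempt and no reset: what is moved stays moved. The work goes in short steps, Python scripts to look and compute and a tool call to move; the robot and the scene stay as the last step left them, time stands still between calls to the robot, and variables do not carry over. Pictures are saved under pics/ and viewed, at most 10 in all, crops included, and the job is handed in when it is done.

Besides the shell and the picture viewer there is one more tool, called after ">>>" by a JSON object that holds its "op" and its "data", one argument or row to a line. move_arm: Moves the arm, as the interface text tells. Its arguments: {"type":"object","properties":{"series":{"type":"array"},"claw":{"type":"number"}},"required":["series"]}

```bash
mkdir -p pics; cat > h.py <<'E'
import numpy as np, cv2
from workcell import readout, vision, robot
def snap(n,f):
    s=vision.snapshot(n); cv2.imwrite('pics/'+f,s['frame'][:,:,::-1]); np.savez('pics/'+f+'.npz',**s); return s
def ray(s,u,v):
    K=s['camera_matrix'];T=s['cam_to_world']
    d=np.linalg.inv(K)@[u,v,1]; d=T[:3,:3]@(d*[1,-1,-1]); return T[:3,3],d
def onz(s,u,v,z):
    o,d=ray(s,u,v); return o+d*(z-o[2])/d[2]
def proj(s,p):
    T=s['cam_to_world'];q=T[:3,:3].T@(np.array(p)-T[:3,3]);q=s['camera_matrix']@(q*[1,-1,-1]);return q[:2]/q[2]
E
python3 - <<'E'
from h import *
a=snap('scene','a.png');b=snap('side','b.png')
print(readout.observe())
for s in (a,b):print(s['camera_matrix'],s['cam_to_world'],[k for k in s])
E
```

```text
{'t': 0.1, 'qpos': array([-1.31300181e+00,  8.74098247e-02,  1.75226145e-01,  1.65983361e+00,
       -2.73354112e-05,  1.57077560e+00]), 'dq': array([ 0.00081646, -0.00230115,  0.00210168, -0.00121183,  0.00107196,
        0.00020323]), 'joint_torque': array([-3.11900134e-03, -5.21558976e+01,  4.65655804e+01,  1.60133850e-02,
       -1.32463265e-04,  2.86392401e-05]), 'ee_pos': array([ 140.15929854, -531.61887759,  230.65792546]), 'eef_rot': array([[ 9.66949323e-01,  2.54968415e-01, -3.37713606e-04],
       [ 2.54968637e-01, -9.66948611e-01,  1.17364189e-03],
       [-2.73100892e-05, -1.22095861e-03, -9.99999254e-01]]), 'force': array([-0.28485697, -0.2538294 , -0.07850086]), 'wrist_torque': array([-0.00729245, -0.01276714,  0.01486883]), 'finger_force': 0.0, 'grip_width': 1.0005892699643737}
[[426.47861098   0.         322.53382787]
 [  0.         426.47861098 198.36401328]
 [  0.           0.           1.        ]] [[-6.50767899e-01 -5.20918117e-01  5.52399726e-01  1.09930685e+03]
 [ 7.59270744e-01 -4.49356985e-01  4.70729474e-01  5.93964745e+02]
 [ 3.01316474e-03  7.25756581e-01  6.87944987e-01  7.99467863e+02]
 [ 0.00000000e+00  0.00000000e+00  0.00000000e+00  1.00000000e+00]] ['frame', 'camera_matrix', 'cam_to_world']
[[448.65947713   0.         329.34211111]
 [  0.         448.65947713 194.71784868]
 [  0.           0.           1.        ]] [[-9.87370023e-01  1.23392983e-01 -9.93710718e-02  4.29628910e+02]
 [-1.58191512e-01 -7.33355963e-01  6.61184147e-01  9.08062301e+02]
 [ 8.71111579e-03  6.68553067e-01  7.43613417e-01  1.02370295e+03]
 [ 0.00000000e+00  0.00000000e+00  0.00000000e+00  1.00000000e+00]] ['frame', 'camera_matrix', 'cam_to_world']
```

View pics/a.png

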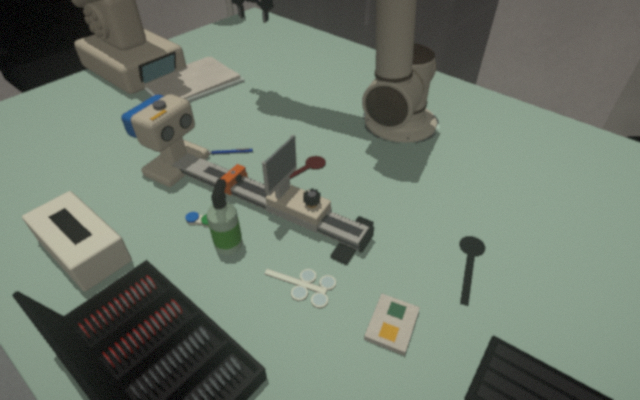

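View pics/b.png

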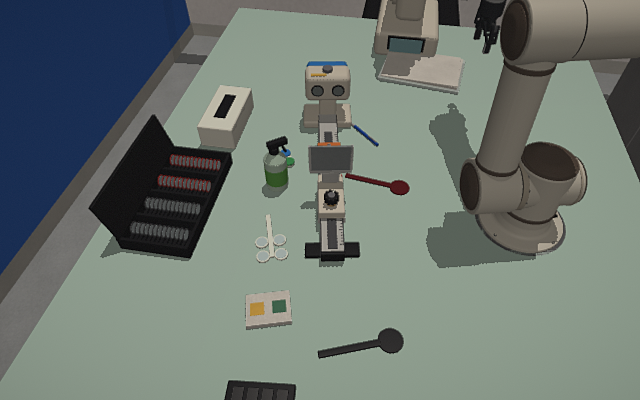

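The scene view shows the knob at about (313,197), the card holder at (281,165) and the orange stop at (233,178). The side view shows the knob at (331,198), the stop at (327,145), and the rail's end foot at (332,250).

```bash
python3 - <<'E'
from h import *
L=[dict(np.load(f'pics/{c}.png.npz')) for c in 'ab']
a,b=L
def blob(s,m,box):
    x0,y0,x1,y1=box; M=np.zeros_like(m);M[y0:y1,x0:x1]=m[y0:y1,x0:x1]
    n,l,st,c=cv2.connectedComponentsWithStats(M.astype(np.uint8)); i=1+np.argmax(st[1:,4]); return c[i],st[i]
for s,box,ob in((a,(295,180,330,215),(215,160,250,195)),(b,(318,182,345,212),(310,135,345,180))):
    f=s['frame'].astype(int)
    c,st=blob(s,f.max(2)<60,box); print('knob',c,st,onz(s,*c,94),onz(s,*c,98))
    c,st=blob(s,(f[:,:,0]>f[:,:,2]*1.8)&(f[:,:,0]>120),ob); print('stop',c,st,onz(s,*c,62))
def tri(p,q):
    o1,d1=ray(a,*p);o2,d2=ray(b,*q); A=np.c_[d1,-d2];t=np.linalg.lstsq(A,o2-o1,rcond=None)[0];return o1+t[0]*d1,o2+t[1]*d2
# rail strip edges/visible rail in side at rows
f=b['frame'].astype(int)
for r in (130,225,235):
    print(r,[tuple(f[r,c]) for c in range(312,352,2)])
# enlarged crops
ca=cv2.resize(a['frame'][140:260,170:390],None,fx=3.4,fy=3.4,interpolation=cv2.INTER_CUBIC)[:,:,::-1]
cb=cv2.resize(b['frame'][110:265,285:385],None,fx=3.8,fy=3.8,interpolation=cv2.INTER_CUBIC)[:,:,::-1]
cv2.imwrite('pics/c.png',ca);cv2.imwrite('pics/d.png',cb)
E
```

```text
knob [311.46774194 199.57258065] [305 193  14  13 124] [553.36071     93.89976688  94.        ] [556.45622244  96.73513333  98.        ]
stop [232.51666667 173.02777778] [222 165  23  18 180] [ 589.74869234 -157.46431756   62.        ]
knob [330.85314685 198.20979021] [324 190  15  16 143] [547.68794447  93.55392661  94.        ] [547.18000144  97.05830776  98.        ]
stop [328.80555556 143.45833333] [318 142  22   4  72] [ 594.87469954 -165.39964011   62.        ]
130 [(np.int64(88), np.int64(98), np.int64(89)), (np.int64(89), np.int64(98), np.int64(89)), (np.int64(89), np.int64(100), np.int64(91)), (np.int64(71), np.int64(73), np.int64(70)), (np.int64(162), np.int64(156), np.int64(149)), (np.int64(152), np.int64(149), np.int64(140)), (np.int64(155), np.int64(150), np.int64(142)), (np.int64(159), np.int64(155), np.int64(147)), (np.int64(160), np.int64(155), np.int64(146)), (np.int64(159), np.int64(154), np.int64(146)), (np.int64(155), np.int64(151), np.int64(143)), (np.int64(155), np.int64(149), np.int64(142)), (np.int64(157), np.int64(151), np.int64(144)), (np.int64(88), np.int64
[... 1446 characters left out ...]
nt64(63)), (np.int64(168), np.int64(164), np.int64(155)), (np.int64(156), np.int64(151), np.int64(143)), (np.int64(160), np.int64(155), np.int64(147)), (np.int64(59), np.int64(58), np.int64(59)), (np.int64(65), np.int64(64), np.int64(64)), (np.int64(64), np.int64(62), np.int64(63)), (np.int64(65), np.int64(64), np.int64(64)), (np.int64(76), np.int64(74), np.int64(73)), (np.int64(161), np.int64(157), np.int64(148)), (np.int64(157), np.int64(152), np.int64(144)), (np.int64(122), np.int64(116), np.int64(112)), (np.int64(132), np.int64(146), np.int64(133)), (np.int64(145), np.int64(161), np.int64(146)), (np.int64(145), np.int64(161), np.int64(146)), (np.int64(145), np.int64(160), np.int64(145))]
```

View pics/c.png

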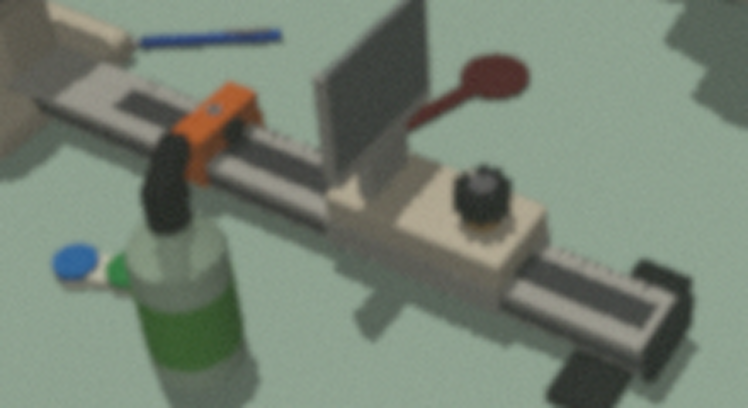

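View pics/d.png

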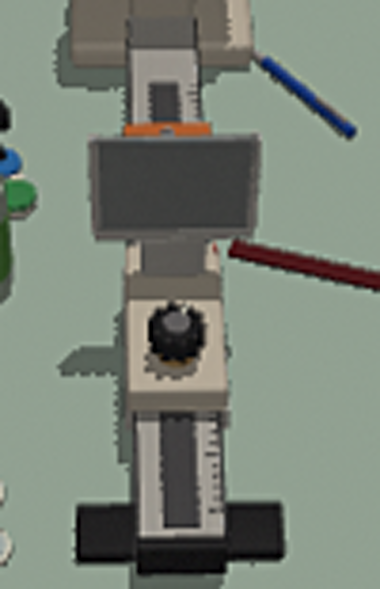

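The crops show the carriage with its knob, a card holder on the nose side, and the orange stop with a black buffer about 60 mm beyond the nose. The strip ends in the side crop are at (180,525) and (165,85). Next I compute the rail direction, then move above the knob.

```bash
python3 - <<'E'
from h import *
a,b=[dict(np.load(f'pics/{c}.png.npz')) for c in 'ab']
P=lambda s,o,k,u,v,z: onz(s,o[0]+u/k,o[1]+v/k,z)
S=((285,110),3.8);C=((170,140),3.4)
n=P(b,*S,180.5,525,40);f=P(b,*S,165,85,40);print('side strip',n,f)
n2=P(a,*C,648,312,40);f2=P(a,*C,125,98,40);print('scene strip',n2,f2)
for n,f in((n,f),(n2,f2)):
    d=(n-f)/np.linalg.norm(n-f);print(d,np.degrees(np.arctan2(d[1],d[0])),np.linalg.norm(n-f))
print('tail corners',P(a,*C,545,210,70),P(a,*C,500,270,70),'side',P(b,*S,127,393,70),P(b,*S,226,391,70))
print('nose corner',P(a,*C,328,190,70))
print('knob top', P(a,*C,484,182,105),P(b,*S,178,320,105))
print('stop top edge',P(a,*C,255,97,68),P(a,*C,195,147,68), 'buffer',P(a,*C,237,130,56))
E
```

```text
side strip [522.50901932 221.0015656   40.        ] [ 608.83527434 -245.02574791   40.        ]
scene strip [518.19557814 218.79055415  40.        ] [ 609.44927964 -248.13409499   40.        ]
[-0.18214006  0.9832726   0.        ] 100.49443689345034 473.955355755093
[-1.91806891e-01  9.81432686e-01 -2.38959281e-16] 101.05825111087458 475.75820120818923
tail corners [510.32138591 117.24443554  70.        ] [576.91220381 132.07699059  70.        ] side [575.78264403 133.47555779  70.        ] [505.23105833 119.74213404  70.        ]
nose corner [598.27496911 -17.18456811  70.        ]
knob top [544.8174372   89.35056057 105.        ] [545.89864161  88.19671709 105.        ]
stop top edge [ 559.60692026 -140.34540193   68.        ] [ 629.61940473 -130.05510465   68.        ] buffer [ 587.28315292 -132.59739034   56.        ]
```

>>> {"op": "move_arm", "data": {
  "series": [
    [[0, 0, -5], [0, 0, 0]],
    [[0, 0, -10], [0, 0, 5]],
    [[0, 0, -15], [0, 0, 10]],
    [[0, 0, -15], [0, 0, 10]]
  ],
  "claw": -1
}}

```text
t: 0.5
ee_pos: [140.3, -532.0, 247.1]
eef_rot: [[0.997, 0.082, 0.0], [0.082, -0.997, -0.001], [0.0, 0.001, -1.0]]
force: [0.5, -0.6, -0.1]
grip_width: 0.999
finger_force: 0.0
```

```bash
python3 - <<'E'
from h import *
o=readout.observe();print(o['t'],o['qpos'],o['ee_pos'],o['eef_rot'])
E
```

```text
0.5 [-1.31302517e+00  9.31467462e-02  2.13509371e-01  1.69018772e+00
 -8.02194916e-07  1.74663932e+00] [ 140.26089186 -532.02494857  247.11134791] [[ 9.96645744e-01  8.18364226e-02  2.46815406e-04]
 [ 8.18366201e-02 -9.96645316e-01 -9.39343107e-04]
 [ 1.69114939e-04  9.56390848e-04 -9.99999528e-01]]
```

Tool z turns match J6 positively, so a start at J6≈2.4 leaves room to unscrew about 2.8 rad and tighten again in one grasp. Knob is at ≈(545,89), and the tail is 36 mm behind it, as specified. I now go above it.

>>> {"op": "move_arm", "data": {
  "series": [
    [[12, -16, -4], [0, 0, -2]],
    [[38, -48, -8], [0, 0, -4]],
    [[64, -82, -13], [0, 0, -7]],
    [[91, -117, -13], [0, 0, -10]],
    [[118, -152, -13], [0, 0, -13]],
    [[145, -187, -13], [0, 0, -16]],
    [[172, -222, -13], [0, 0, -19]],
    [[199, -256, -13], [0, 0, -22]],
    [[226, -291, -13], [0, 0, -25]],
    [[253, -326, -13], [0, 0, -28]],
    [[280, -361, -13], [0, 0, -31]],
    [[307, -396, -13], [0, 0, -34]],
    [[334, -430, -13], [0, 0, -37]],
    [[361, -465, -13], [0, 0, -40]],
    [[388, -500, -13], [0, 0, -43]],
    [[415, -535, -13], [0, 0, -45]],
    [[437, -563, -13], [0, 0, -46]],
    [[450, -580, -13], [0, 0, -47]],
    [[455, -586, -13], [0, 0, -47]],
    [[455, -586, -13], [0, 0, -47]]
  ]
}}

```text
t: 2.5
ee_pos: [545.0, 90.4, 258.7]
eef_rot: [[0.617, 0.787, -0.001], [0.787, -0.617, -0.0], [-0.001, -0.001, -1.0]]
force: [0.2, -0.2, 0.2]
grip_width: 0.997
finger_force: 0.0
```

```bash
python3 - <<'E'
from h import *
s=snap('wrist','w.png')
o=readout.observe();print(o['t'],o['qpos'],o['ee_pos'],o['eef_rot'])
print(s['camera_matrix'],s['cam_to_world'],proj(s,(545.5,89,105)))
E
```

```text
2.55 [ 1.63322850e-01  1.05272926e-01  2.50197006e-01  1.71639179e+00
 -1.77598674e-04  2.40029791e+00] [544.66559488  89.70452133 259.11965184] [[ 6.17986030e-01  7.86188823e-01 -6.33572801e-04]
 [ 7.86188838e-01 -6.17986270e-01 -2.84400853e-04]
 [-6.15132064e-04 -3.22352110e-04 -9.99999759e-01]]
[[288.74504623   0.         313.74975502]
 [  0.         288.74504623 200.44177194]
 [  0.           0.           1.        ]] [[ 7.87508121e-01  5.88494209e-01  1.83045145e-01  5.91414123e+02]
 [-6.16304041e-01  7.51713750e-01  2.34724875e-01  1.48426648e+02]
 [ 5.36677343e-04 -2.97659207e-01  9.54672042e-01  4.00899530e+02]
 [ 0.00000000e+00  0.00000000e+00  0.00000000e+00  1.00000000e+00]] [314.04181118 184.9216963 ]
```

View pics/w.png

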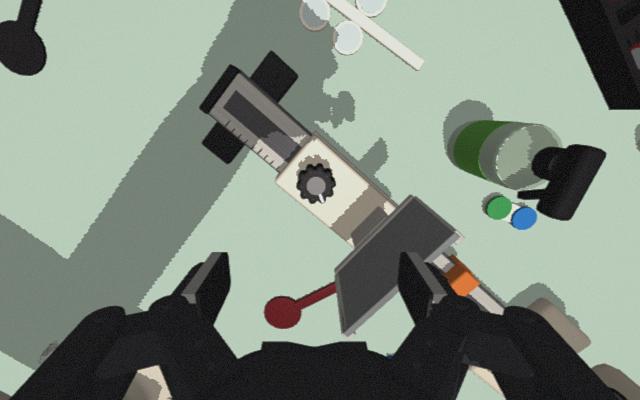

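The wrist view shows the knob at about (316,184) against a predicted (314,185); the jaws are open and clear. I refine the centre by mask.

```bash
python3 - <<'E'
from h import *
s=dict(np.load('pics/w.png.npz'));f=s['frame'].astype(int)
m=np.zeros((400,640),np.uint8);m[160:210,292:340]=(f.max(2)<75)[160:210,292:340]
n,l,st,c=cv2.connectedComponentsWithStats(m);i=1+np.argmax(st[1:,4])
cn=cv2.findContours((l==i).astype(np.uint8),0,1)[0][0]
(u,v),r=cv2.minEnclosingCircle(cn);print(st[i],u,v,r,onz(s,u,v,100),onz(s,*c[i],98))
E
```

```text
[297 163  38  40 749] 315.4010314941406 182.6028289794922 20.135177612304688 [547.44653495  89.11379963 100.        ] [548.21088435  90.54245368  98.        ]
```

>>> {"op": "move_arm", "data": {
  "series": [
    [[1, 2, 15], [0, 0, 0]],
    [[1, 2, 40], [0, 0, 0]],
    [[1, 2, 70], [0, 0, 0]],
    [[1, 2, 100], [0, 0, 0]],
    [[1, 2, 125], [0, 0, 0]],
    [[1, 2, 145], [0, 0, 0]],
    [[1, 2, 160], [0, 0, 0]],
    [[1, 2, 170], [0, 0, 0]],
    [[1, 2, 177], [0, 0, 0]],
    [[1, 2, 182], [0, 0, 0]],
    [[1, 2, 182], [0, 0, 0]],
    [[1, 2, 182], [0, 0, 0]]
  ]
}}

```text
t: 3.75
ee_pos: [547.4, 89.6, 77.9]
eef_rot: [[0.619, 0.786, 0.001], [0.786, -0.619, 0.0], [0.001, 0.001, -1.0]]
force: [0.6, -0.5, 0.4]
grip_width: 0.999
finger_force: 0.0
```

```bash
python3 - <<'E'
from h import *
s=snap('wrist','w2.png')
E
```

```text
(no output)
```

View pics/w2.png

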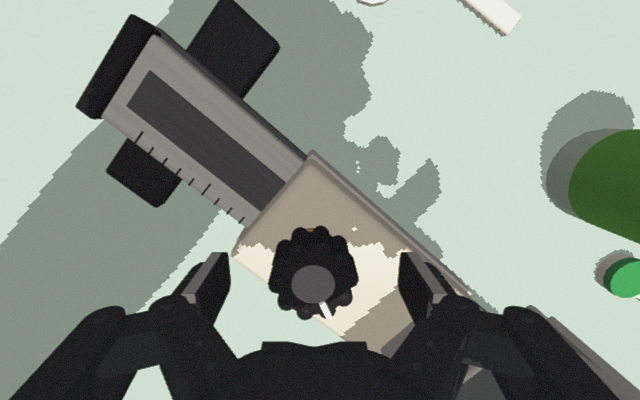

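The knob (disc at (313,284)) sits centred between the pads at columns 228 and 402. I check it along the tool x, and close.

```bash
python3 - <<'E'
from h import *
s=dict(np.load('pics/w2.png.npz'));o=readout.observe()
p=onz(s,313.5,284.5,105);print(p,(p-o['ee_pos'])@o['eef_rot'])
E
```

```text
[546.70342804  87.55743364 105.        ] [ -2.06772246   0.70512084 -27.06308628]
```

>>> {"op": "move_arm", "data": {
  "series": [
    [[0, 0, 0], [0, 0, 0]],
    [[0, 0, 0], [0, 0, 0]],
    [[0, 0, 0], [0, 0, 0]],
    [[0, 0, 0], [0, 0, 0]],
    [[0, 0, 0], [0, 0, 0]],
    [[0, 0, 0], [0, 0, 0]],
    [[0, 0, 0], [0, 0, 0]],
    [[0, 0, 0], [0, 0, 0]],
    [[0, 0, 0], [0, 0, 0]],
    [[0, 0, 0], [0, 0, 0]]
  ],
  "claw": 1
}}

```text
t: 4.8
ee_pos: [547.1, 89.7, 77.9]
eef_rot: [[0.619, 0.786, 0.0], [0.786, -0.619, 0.0], [0.001, -0.0, -1.0]]
force: [-2.9, 1.5, 6.1]
grip_width: 0.479
finger_force: 60.0
```

>>> {"op": "move_arm", "data": {
  "series": [
    [[0, 0, 0], [0, 0, -4]],
    [[0, 0, 0], [0, 0, -9]],
    [[0, 0, 0], [0, 0, -14]],
    [[0, 0, 0], [0, 0, -20]],
    [[0, 0, 0], [0, 0, -20]]
  ]
}}

```text
t: 5.3
ee_pos: [546.9, 89.8, 77.9]
eef_rot: [[0.309, 0.951, 0.0], [0.951, -0.309, 0.001], [0.001, -0.0, -1.0]]
force: [-4.2, 1.5, 6.6]
grip_width: 0.477
finger_force: 60.0
```

```bash
cat > o.py <<'E'
from h import *
o=readout.observe();print(o['t'],o['qpos'][5],o['ee_pos'],o['force'],o['wrist_torque'],o['grip_width'],o['eef_rot'][:2,0],'along-stop F',o['force']@[.187,-.982,0])
E
python3 o.py
```

```text
5.3 2.047492555853566 [546.88589807  89.84663749  77.93435717] [-4.21761743  1.50219599  6.56557979] [0.32365909 0.88060024 0.11169067] 0.4765970291840898 [0.30906241 0.95104154] along-stop F -2.2638509199641854
```

Torque is about 0.1 Nm and the grip holds. I keep loosening.

>>> {"op": "move_arm", "data": {
  "series": [
    [[0, 0, 0], [0, 0, -7]],
    [[0, 0, 0], [0, 0, -14]],
    [[0, 0, 0], [0, 0, -21]],
    [[0, 0, 0], [0, 0, -28]],
    [[0, 0, 0], [0, 0, -35]],
    [[0, 0, 0], [0, 0, -42]],
    [[0, 0, 0], [0, 0, -49]],
    [[0, 0, 0], [0, 0, -56]],
    [[0, 0, 0], [0, 0, -63]],
    [[0, 0, 0], [0, 0, -70]],
    [[0, 0, 0], [0, 0, -77]],
    [[0, 0, 0], [0, 0, -84]],
    [[0, 0, 0], [0, 0, -91]],
    [[0, 0, 0], [0, 0, -98]],
    [[0, 0, 0], [0, 0, -105]],
    [[0, 0, 0], [0, 0, -112]],
    [[0, 0, 0], [0, 0, -119]],
    [[0, 0, 0], [0, 0, -126]],
    [[0, 0, 0], [0, 0, -133]],
    [[0, 0, 0], [0, 0, -139]]
  ]
}}

```text
t: 7.3
ee_pos: [546.4, 89.2, 78.8]
eef_rot: [[-0.857, -0.516, -0.0], [-0.516, 0.857, -0.0], [0.001, -0.0, -1.0]]
force: [-10.3, -2.4, 14.6]
grip_width: 0.474
finger_force: 60.9
```

>>> {"op": "move_arm", "data": {
  "series": [
    [[0, 0, 0], [0, 0, 0]],
    [[0, 0, 0], [0, 0, 0]],
    [[0, 0, 0], [0, 0, 0]]
  ]
}}

```text
t: 7.6
ee_pos: [546.4, 89.2, 78.8]
eef_rot: [[-0.859, -0.512, -0.0], [-0.512, 0.859, -0.0], [0.001, -0.0, -1.0]]
force: [-9.6, -2.6, 14.6]
grip_width: 0.475
finger_force: 60.7
```

```bash
python3 o.py; python3 -c "
from h import *
print(readout.observe()['eef_rot'])"
```

```text
7.6 -0.37495895363901904 [546.40573297  89.20033853  78.75147637] [-9.58761882 -2.58633234 14.61662689] [-4.31661346e-01  1.94851178e+00  1.62478913e-03] 0.47470208007737097 [-0.85926608 -0.51152856] along-stop F 0.7468936378118978
[[-8.59266076e-01 -5.11528719e-01 -4.24034123e-04]
 [-5.11528563e-01  8.59266167e-01 -4.27658751e-04]
 [ 5.83117909e-04 -1.50567092e-04 -9.99999819e-01]]
```

The knob has turned 2.78 rad with no slip seen, so the pad should be clear of the strip. I slide the first 60 mm.

>>> {"op": "move_arm", "data": {
  "series": [
    [[0.7, -1.9, 0], [0, 0, 0]],
    [[2, -5.6, 0], [0, 0, 0]],
    [[4.1, -11.3, 0], [0, 0, 0]],
    [[6.2, -16.9, 0], [0, 0, 0]],
    [[8.2, -22.6, 0], [0, 0, 0]],
    [[10.3, -28.2, 0], [0, 0, 0]],
    [[12.3, -33.8, 0], [0, 0, 0]],
    [[14.4, -39.5, 0], [0, 0, 0]],
    [[16.4, -45.1, 0], [0, 0, 0]],
    [[18.5, -50.8, 0], [0, 0, 0]],
    [[19.8, -54.5, 0], [0, 0, 0]],
    [[20.5, -56.4, 0], [0, 0, 0]],
    [[20.5, -56.4, 0], [0, 0, 0]],
    [[20.5, -56.4, 0], [0, 0, 0]]
  ]
}}

```text
t: 9.0
ee_pos: [557.5, 30.1, 78.7]
eef_rot: [[-0.859, -0.511, -0.001], [-0.511, 0.859, -0.001], [0.001, -0.0, -1.0]]
force: [-9.7, -2.3, 14.0]
grip_width: 0.48
finger_force: 60.7
```

```bash
python3 o.py; python3 - <<'E'
from h import *
s=snap('scene','s2.png')
cv2.imwrite('pics/s2c.png',cv2.resize(s['frame'][130:240,180:360],None,fx=4,fy=4,interpolation=cv2.INTER_CUBIC)[:,:,::-1])
E
```

```text
9.0 -0.48243296131573216 [557.52474273  30.14740226  78.7114281 ] [-9.70684591 -2.29017737 14.02337608] [-0.31463526  2.09697525  0.06257505] 0.48025762153890367 [-0.85937073 -0.51135228] along-stop F 0.43377399185732407
```

View pics/s2c.png

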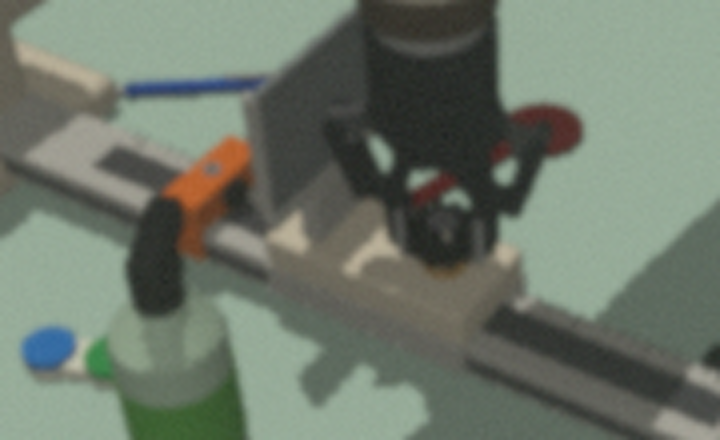

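The carriage followed freely (side force unchanged); its nose corner is at crop (268,235) and the stop's top corner at about (190,212). I compute the remaining gap.

```bash
python3 - <<'E'
from h import *
s=dict(np.load('pics/s2.png.npz'));d=np.array([.187,-.982,0])
P=lambda u,v,z:onz(s,180+u/4,130+v/4,z)
n=P(268,235,70);t=P(190,212,68);b=P(240,192,56);print(n,t,b,(t-n)@d,(b-n)@d)
k=np.array([557.5,30.1,0]);print('nose from knob',(k@d+115),n@d,t@d,b@d)
E
```

```text
[612.12001404 -73.87385749  70.        ] [ 628.76967982 -130.47850802   68.        ] [ 586.13091157 -132.73113464   56.        ] 58.6992543225117 52.93788400265857
nose from knob 189.6943 187.01057068104566 245.70982500355737 239.94845468370423
```

>>> {"op": "move_arm", "data": {
  "series": [
    [[0.7, -1.9, 0], [0, 0, 0]],
    [[2.1, -5.6, 0], [0, 0, 0]],
    [[3.8, -10.3, 0], [0, 0, 0]],
    [[5.5, -15, 0], [0, 0, 0]],
    [[7.2, -19.7, 0], [0, 0, 0]],
    [[8.9, -24.4, 0], [0, 0, 0]],
    [[10.6, -29.1, 0], [0, 0, 0]],
    [[12, -32.9, 0], [0, 0, 0]],
    [[13, -35.7, 0], [0, 0, 0]],
    [[13.7, -37.6, 0], [0, 0, 0]],
    [[13.7, -37.6, 0], [0, 0, 0]],
    [[13.7, -37.6, 0], [0, 0, 0]]
  ]
}}

```text
t: 10.25
ee_pos: [565.0, -9.2, 78.8]
eef_rot: [[-0.859, -0.511, -0.001], [-0.511, 0.859, -0.001], [0.001, -0.0, -1.0]]
force: [-11.1, -1.8, 14.2]
grip_width: 0.476
finger_force: 60.7
```

```bash
python3 o.py; python3 - <<'E'
from h import *
s=snap('scene','s3.png')
cv2.imwrite('pics/s3c.png',cv2.resize(s['frame'][150:215,205:300],None,fx=8,fy=8,interpolation=cv2.INTER_CUBIC)[:,:,::-1])
E
```

```text
10.25 -0.5525799142614181 [564.98996585  -9.17050529  78.76745392] [-11.08834997  -1.83645368  14.22708517] [-0.21803287  2.14970694  0.09465332] 0.4755614327812029 [-0.85938709 -0.51132475] along-stop F -0.27012393238497284
```

View pics/s3c.png

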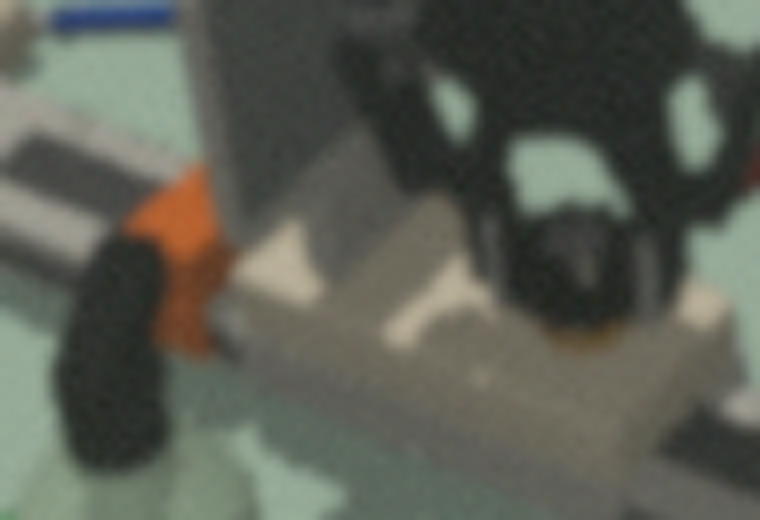

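The nose is now about 10 mm short of the orange stop (crop columns 235 against 215), with no contact. I creep on.

>>> {"op": "move_arm", "data": {
  "series": [
    [[0.3, -0.9, 0], [0, 0, 0]],
    [[0.7, -1.9, 0], [0, 0, 0]],
    [[1, -2.8, 0], [0, 0, 0]],
    [[1.4, -3.8, 0], [0, 0, 0]],
    [[1.7, -4.7, 0], [0, 0, 0]],
    [[2, -5.6, 0], [0, 0, 0]],
    [[2, -5.6, 0], [0, 0, 0]]
  ]
}}

```text
t: 11.0
ee_pos: [566.0, -14.7, 78.7]
eef_rot: [[-0.859, -0.512, -0.001], [-0.512, 0.859, -0.0], [0.001, 0.0, -1.0]]
force: [-10.3, -0.6, 15.0]
grip_width: 0.477
finger_force: 60.7
```

>>> {"op": "move_arm", "data": {
  "series": [
    [[0.2, -0.5, 0], [0, 0, 0]],
    [[0.3, -0.9, 0], [0, 0, 0]],
    [[0.5, -1.4, 0], [0, 0, 0]],
    [[0.7, -1.9, 0], [0, 0, 0]],
    [[0.7, -1.9, 0], [0, 0, 0]]
  ]
}}

```text
t: 11.5
ee_pos: [566.4, -16.7, 78.7]
eef_rot: [[-0.859, -0.512, -0.001], [-0.512, 0.859, -0.0], [0.001, 0.0, -1.0]]
force: [-11.1, 0.4, 15.4]
grip_width: 0.477
finger_force: 60.7
```

>>> {"op": "move_arm", "data": {
  "series": [
    [[0.2, -0.5, 0], [0, 0, 0]],
    [[0.3, -0.9, 0], [0, 0, 0]],
    [[0.3, -0.9, 0], [0, 0, 0]]
  ]
}}

```text
t: 11.8
ee_pos: [566.6, -17.6, 78.8]
eef_rot: [[-0.859, -0.512, -0.001], [-0.512, 0.859, -0.0], [0.001, 0.0, -1.0]]
force: [-10.6, -0.1, 15.4]
grip_width: 0.478
finger_force: 60.7
```

>>> {"op": "move_arm", "data": {
  "series": [
    [[0.2, -0.5, 0], [0, 0, 0]],
    [[0.3, -0.9, 0], [0, 0, 0]],
    [[0.3, -0.9, 0], [0, 0, 0]]
  ]
}}

```text
t: 12.1
ee_pos: [566.7, -18.4, 78.8]
eef_rot: [[-0.859, -0.512, -0.001], [-0.512, 0.859, 0.0], [0.001, 0.001, -1.0]]
force: [-10.5, 0.8, 15.6]
grip_width: 0.475
finger_force: 60.7
```

>>> {"op": "move_arm", "data": {
  "series": [
    [[0.2, -0.5, 0], [0, 0, 0]],
    [[0.2, -0.5, 0], [0, 0, 0]]
  ]
}}

```text
t: 12.3
ee_pos: [566.7, -18.5, 78.7]
eef_rot: [[-0.859, -0.512, -0.001], [-0.512, 0.859, 0.001], [0.0, 0.002, -1.0]]
force: [-12.1, 2.1, 16.0]
grip_width: 0.477
finger_force: 60.8
```

>>> {"op": "move_arm", "data": {
  "series": [
    [[0.2, -0.5, 0], [0, 0, 0]],
    [[0.2, -0.5, 0], [0, 0, 0]]
  ]
}}

```text
t: 12.5
ee_pos: [566.7, -18.6, 78.8]
eef_rot: [[-0.859, -0.512, -0.001], [-0.512, 0.859, 0.002], [0.0, 0.002, -1.0]]
force: [-12.1, 4.5, 15.3]
grip_width: 0.475
finger_force: 60.9
```

Contact: the arm has stalled at y ≈ -18.5 with the force rising gently to about 4.5 N. I now tighten, watching the force along the rail.

>>> {"op": "move_arm", "data": {
  "series": [
    [[0, 0, 0], [0, 0, 6]],
    [[0, 0, 0], [0, 0, 13]],
    [[0, 0, 0], [0, 0, 20]],
    [[0, 0, 0], [0, 0, 27]],
    [[0, 0, 0], [0, 0, 34]],
    [[0, 0, 0], [0, 0, 40]]
  ]
}}

```text
t: 13.1
ee_pos: [566.7, -18.3, 78.5]
eef_rot: [[-0.986, 0.164, -0.001], [0.164, 0.986, 0.002], [0.002, 0.002, -1.0]]
force: [-11.8, 6.4, 13.2]
grip_width: 0.478
finger_force: 60.6
```

```bash
python3 o.py
```

```text
13.1 0.13159035331492894 [566.72913335 -18.2519169   78.49440045] [-11.81564252   6.40911854  13.21858437] [1.46648999 2.22282399 0.10265541] 0.4778211864725401 [-0.98642702  0.16419004] along-stop F -8.503279554249103
```

>>> {"op": "move_arm", "data": {
  "series": [
    [[0, 0, 0], [0, 0, 6]],
    [[0, 0, 0], [0, 0, 12]],
    [[0, 0, 0], [0, 0, 18]],
    [[0, 0, 0], [0, 0, 24]],
    [[0, 0, 0], [0, 0, 30]],
    [[0, 0, 0], [0, 0, 35]]
  ]
}}

```text
t: 13.7
ee_pos: [566.8, -18.0, 78.3]
eef_rot: [[-0.715, 0.7, -0.001], [0.7, 0.715, 0.003], [0.003, 0.001, -1.0]]
force: [-9.9, 8.7, 10.9]
grip_width: 0.474
finger_force: 60.4
```

>>> {"op": "move_arm", "data": {
  "series": [
    [[0, 0, 0], [0, 0, 6]],
    [[0, 0, 0], [0, 0, 12]],
    [[0, 0, 0], [0, 0, 18]],
    [[0, 0, 0], [0, 0, 24]],
    [[0, 0, 0], [0, 0, 30]],
    [[0, 0, 0], [0, 0, 35]]
  ]
}}

```text
t: 14.3
ee_pos: [567.0, -17.9, 78.1]
eef_rot: [[-0.184, 0.983, -0.001], [0.983, 0.184, 0.003], [0.003, -0.001, -1.0]]
force: [-8.2, 8.8, 10.2]
grip_width: 0.477
finger_force: 60.3
```

```bash
python3 o.py
```

```text
14.3 1.3525914612792536 [567.0342992  -17.88314343  78.08827406] [-8.20722633  8.84886518 10.20454271] [1.67357043 1.6931241  0.10306064] 0.4772023523672277 [-0.18415696  0.98289193] along-stop F -10.224336934358
```

>>> {"op": "move_arm", "data": {
  "series": [
    [[0, 0, 0], [0, 0, 6]],
    [[0, 0, 0], [0, 0, 12]],
    [[0, 0, 0], [0, 0, 18]],
    [[0, 0, 0], [0, 0, 24]],
    [[0, 0, 0], [0, 0, 30]],
    [[0, 0, 0], [0, 0, 35]]
  ]
}}

```text
t: 14.9
ee_pos: [567.3, -17.9, 77.9]
eef_rot: [[0.413, 0.911, -0.001], [0.911, -0.413, 0.003], [0.002, -0.002, -1.0]]
force: [-6.8, 8.5, 8.0]
grip_width: 0.474
finger_force: 60.3
```

```bash
python3 o.py
```

```text
14.9 1.9634348925222715 [567.3291255  -17.91789094  77.92904812] [-6.81757507  8.54765649  7.95336469] [1.72460079 1.27072035 0.09383473] 0.4744809629871617 [0.41292675 0.91076114] along-stop F -9.66868521527353
```

>>> {"op": "move_arm", "data": {
  "series": [
    [[0, 0, 0], [0, 0, 5]],
    [[0, 0, 0], [0, 0, 10]],
    [[0, 0, 0], [0, 0, 14]],
    [[0, 0, 0], [0, 0, 14]]
  ]
}}

```text
t: 15.3
ee_pos: [567.4, -18.0, 77.9]
eef_rot: [[0.62, 0.785, -0.001], [0.785, -0.62, 0.003], [0.002, -0.002, -1.0]]
force: [-4.4, 8.2, 7.1]
grip_width: 0.476
finger_force: 60.3
```

```bash
python3 o.py
```

```text
15.3 2.206164718099799 [567.44292657 -17.96623093  77.85885173] [-4.35573814  8.24488844  7.14437152] [1.70242014 1.06673075 0.02123134] 0.47626637920800546 [0.61975731 0.78479122] along-stop F -8.91100347851464
```

Back at the original angle. I go on to the tight end in small steps, watching the wrist torque.

>>> {"op": "move_arm", "data": {
  "series": [
    [[0, 0, 0], [0, 0, 3]],
    [[0, 0, 0], [0, 0, 6]],
    [[0, 0, 0], [0, 0, 6]]
  ]
}}

```text
t: 15.6
ee_pos: [567.5, -18.0, 77.8]
eef_rot: [[0.698, 0.716, -0.0], [0.716, -0.698, 0.003], [0.002, -0.002, -1.0]]
force: [-3.9, 7.9, 7.0]
grip_width: 0.475
finger_force: 60.3
```

```bash
python3 o.py
```

```text
15.6 2.310244368209296 [567.45957981 -18.00939289  77.81787241] [-3.91400894  7.9121081   6.97051045] [ 1.6617118   0.98786947 -0.02690503] 0.4746695944988753 [0.69796613 0.71612892] along-stop F -8.501609829490697
```

>>> {"op": "move_arm", "data": {
  "series": [
    [[0, 0, 0], [0, 0, 3]],
    [[0, 0, 0], [0, 0, 6]],
    [[0, 0, 0], [0, 0, 6]]
  ]
}}

```text
t: 15.9
ee_pos: [567.5, -18.0, 77.8]
eef_rot: [[0.769, 0.639, -0.0], [0.639, -0.769, 0.003], [0.001, -0.002, -1.0]]
force: [-4.7, 8.3, 5.1]
grip_width: 0.474
finger_force: 60.3
```

```bash
python3 o.py
```

```text
15.9 2.4150140189721885 [567.492369   -18.02275403  77.79901006] [-4.65472518  8.34556857  5.09958915] [ 1.5945984   0.94498363 -0.05362945] 0.47360080523728276 [0.76903435 0.63920592] along-stop F -9.065781947193612
```

>>> {"op": "move_arm", "data": {
  "series": [
    [[0, 0, 0], [0, 0, 3]],
    [[0, 0, 0], [0, 0, 6]],
    [[0, 0, 0], [0, 0, 6]]
  ]
}}

```text
t: 16.2
ee_pos: [567.5, -18.1, 77.7]
eef_rot: [[0.832, 0.555, -0.0], [0.555, -0.832, 0.003], [0.001, -0.002, -1.0]]
force: [-4.3, 7.8, 5.4]
grip_width: 0.477
finger_force: 60.3
```

```bash
python3 o.py
```

```text
16.2 2.5196727455816093 [567.52204407 -18.07581055  77.73735404] [-4.25049401  7.83042265  5.38194299] [ 1.59949154  0.86576553 -0.10547662] 0.4774624123476974 [0.83162543 0.55533587] along-stop F -8.484317423055773
```

>>> {"op": "move_arm", "data": {
  "series": [
    [[0, 0, 0], [0, 0, 3]],
    [[0, 0, 0], [0, 0, 6]],
    [[0, 0, 0], [0, 0, 6]]
  ]
}}

```text
t: 16.5
ee_pos: [566.7, -18.5, 77.7]
eef_rot: [[0.885, 0.465, -0.002], [0.465, -0.885, 0.002], [-0.001, -0.002, -1.0]]
force: [-7.5, 5.7, 8.4]
grip_width: 0.474
finger_force: 59.6
```

```bash
python3 o.py
```

```text
16.5 2.624310671078482 [566.74485733 -18.54264264  77.68388414] [-7.54494303  5.72968966  8.362706  ] [ 1.07508243  1.76465003 -0.00525323] 0.4741545071129078 [0.88522278 0.465166  ] along-stop F -7.037459597000691
```

>>> {"op": "move_arm", "data": {
  "series": [
    [[0, 0, 0], [0, 0, 3]],
    [[0, 0, 0], [0, 0, 6]],
    [[0, 0, 0], [0, 0, 6]]
  ]
}}

```text
t: 16.8
ee_pos: [565.4, -19.0, 77.7]
eef_rot: [[0.929, 0.37, -0.005], [0.37, -0.929, 0.001], [-0.004, -0.002, -1.0]]
force: [-16.1, 2.3, 12.5]
grip_width: 0.466
finger_force: 59.6
```

```bash
python3 o.py
```

```text
16.8 2.7283044987434764 [565.40864239 -18.95234242  77.6773834 ] [-16.10608872   2.33511352  12.51821594] [0.62292939 3.27526715 0.4760576 ] 0.4663414960090339 [0.92885134 0.37043056] along-stop F -5.30492006848692
```

The wrist torque rises steeply and the pads begin to ride on the lobes, 0.52 rad past the original angle: the tight end is reached. I release, retreat straight up and look.

>>> {"op": "move_arm", "data": {
  "series": [
    [[0, 0, 0], [0, 0, 0]],
    [[0, 0, 0], [0, 0, 0]],
    [[0, 0, 0], [0, 0, 0]],
    [[0, 0, 0], [0, 0, 0]],
    [[0, 0, 0], [0, 0, 0]],
    [[0, 0, 0], [0, 0, 0]],
    [[0, 0, 0], [0, 0, 0]],
    [[0, 0, 0], [0, 0, 0]]
  ],
  "claw": -1
}}

```text
t: 17.6
ee_pos: [567.9, -19.5, 77.3]
eef_rot: [[0.929, 0.371, -0.0], [0.371, -0.929, 0.0], [-0.0, -0.0, -1.0]]
force: [1.6, 0.3, -0.5]
grip_width: 1.003
finger_force: 0.0
```

>>> {"op": "move_arm", "data": {
  "series": [
    [[0, 0, -5], [0, 0, 0]],
    [[0, 0, -15], [0, 0, 0]],
    [[0, 0, -30], [0, 0, 0]],
    [[0, 0, -50], [0, 0, 0]],
    [[0, 0, -75], [0, 0, 0]],
    [[0, 0, -100], [0, 0, 0]],
    [[0, 0, -125], [0, 0, 0]],
    [[0, 0, -150], [0, 0, 0]],
    [[0, 0, -170], [0, 0, 0]],
    [[0, 0, -180], [0, 0, 0]],
    [[0, 0, -180], [0, 0, 0]],
    [[0, 0, -180], [0, 0, 0]]
  ]
}}

```text
t: 18.8
ee_pos: [567.9, -19.5, 256.8]
eef_rot: [[0.929, 0.371, -0.0], [0.371, -0.929, -0.0], [-0.0, -0.0, -1.0]]
force: [-0.3, -0.2, -0.6]
grip_width: 0.999
finger_force: 0.0
```

```bash
python3 o.py; python3 - <<'E'
from h import *
w=snap('wrist','w4.png');s=snap('scene','s4.png')
A=dict(np.load('pics/a.png.npz'))
c=[cv2.resize(x[145:215,195:325],None,fx=3,fy=3,interpolation=cv2.INTER_CUBIC) for x in (A['frame'],s['frame'])]
c=np.hstack(c); c=np.vstack([c,cv2.resize(w['frame'][:,:],(c.shape[1]*5//8,c.shape[1]*5//8*5//8))[:, :] if 0 else np.zeros((1,c.shape[1],3),np.uint8)])
wi=cv2.resize(w['frame'],(576,360));p=np.zeros((360,c.shape[1],3),np.uint8);p[:,:576]=wi
cv2.imwrite('pics/e.png',np.vstack([c,p])[:,:,::-1])
f0,f1=A['frame'].astype(int),s['frame'].astype(int)
for f in(f0,f1):
    m=((f[:,:,0]>f[:,:,2]*1.8)&(f[:,:,0]>120)); m[:160]=0;m[195:]=0;m[:,:215]=0;m[:,250:]=0
    print(np.argwhere(m).min(0),np.argwhere(m).max(0),np.argwhere(m).mean(0),m.sum())
E
```

```text
18.8 2.7273403913206464 [567.87159412 -19.48742014 256.83552982] [-0.2585398  -0.16869218 -0.59632607] [ 0.02498709 -0.04121209 -0.00829209] 0.9987448588080365 [0.9286783  0.37088607] along-stop F 0.11730878062198542
[165 222] [182 244] [173.02777778 232.51666667] 180
[173 221] [182 230] [177.63793103 226.05172414] 58
```

View pics/e.png

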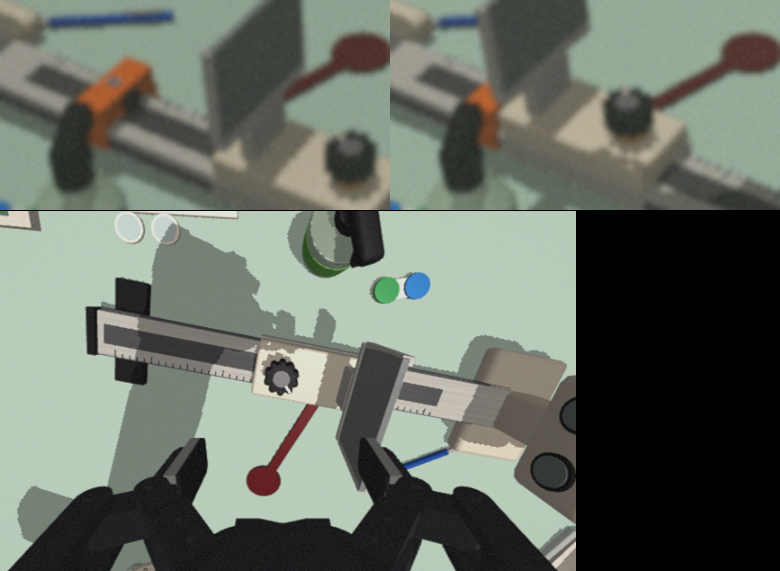

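The last view shows the nose against the stop, with the stop's left edge unmoved to within a pixel (222 before, 221 now). The knob's white mark sits about 17° clockwise of its start, and nothing else looks moved. I hand in.

```bash
python3 -c "
from h import *
print(robot.job_done())"
```

```text
the job is handed in; nothing more can be done
None
```

I loosened the clamp, slid the carriage gently against the orange stop (about 9 N at most) and tightened the knob to its end, then handed the job in; no verdict came back, and the stop looked unmoved to within a pixel (about 2 mm).

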